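Gauge the gap of a plate press

TASK

Check the gap of the small plate press: pick up the steel taper gauge by its upright grip and slide its thin end, lying flat on the lower plate, straight into the middle of the mouth between the two plates until it drags snugly under the sprung upper plate, without forcing it so far that it pushes that plate up more than a few millimetres. Finish holding the gauge in your grip at that depth, so that the gap can be read off it; do not let go. Leave the ring tin and the amber bottle beside it where they are.

Things in the scene. Friction and masses are not known exactly. Their poses are not given: they have to be found in the camera images.
- gauge: Loose steel taper gauge, 0.16 kg, lying flat. Origin: on its underside, below the middle of the grip; z up, blade along +x. The dark upright grip block over the origin is 36 mm long (x), 20 mm wide (y), 60 mm high: pinch its width low down. The bare blade, 20 mm wide, runs from x = 18 to its tip at x = 128 mm; flat underside level with the grip's; see gauge_tip for its thickness.
- gauge_tip (a point): Tip of the gauge's blade: middle of its width, on the underside, 128 mm ahead of the gauge's origin. The blade's top slopes: 3 mm thick at the tip and 1 mm thicker for every 10 mm back from it (14 mm at the grip).
- gauge_grip (a point): Middle of the gauge's grip, 28 mm above the underside: the place to pinch.
- press_bed: Fixed foot and lower plate of the plate press. Origin: on the bench under it; x points into the mouth, z up. The steel lower plate is 44 mm wide (y), x = -54 to +41 mm, flat top 45 mm above the origin. Its front 25 mm (x = -54 to -29) lies bare before the upper plate, a ledge to lay the blade on. The painted foot below is 92 mm wide, 12 mm high and reaches from x = -60 to +62 mm.
- press_head: Fixed frame of the press over the bed, pointing the same way: two round posts at x = +47, y = +-34 mm with a bridge between, its top 57 mm above the origin. Origin (same point as point mouth): middle of the front lower edge of the upper plate at rest. x points into the mouth, z up.
- mouth (a point): Middle of the front lower edge of the upper plate at rest; in the press_bed frame at x = -29 mm, z = 51.5 to 55 mm, so 6.5 to 10 mm above the lower plate. The gap differs from run to run and is the same all the way in. The mouth is 44 mm wide, 60 mm deep and open at the back.
- press_plate (a joint): Lift of the sprung upper plate (60 mm deep, 44 mm wide, 8 mm thick), m: 0 at its lower stop, grows upward, at most 0.010. It takes about 4 N to start lifting it, then 2 N more for each mm. When the blade starts to drag, the sliding force rises by several N within some 10 mm.
- ring_tin: Loose round aluminium tin, 76 mm across and 32 mm high, standing on the bench; to be left alone. Origin: centre of its underside.
- amber_bottle: Loose small amber bottle with a black cap, 42 mm across and 76 mm high, standing on the bench; to be left alone. Origin: centre of its underside.

How it is judged:
By the outcome, as a careful person would: the job done as asked, in the order asked, and still so for the second after the job is handed in, while the arm keeps its last pose, push and grip.
It also fails if it takes over 54 s, if anything falls off the work surface, if the arm or the gripper's body presses on something with over 40 N, if the wrist force passes 120 N, or if a joint passes its speed limit or range.

ROBOT

A 7-joint arm with a two-finger parallel gripper is mounted at the origin on the work surface; the furniture and walls round the work are solid. World frame = base frame: x ahead of the robot, y to its left, z up, the work surface at z = 0. Lengths are in m, angles in rad, forces in N, time in s.
With the tool pointing down it reaches from about 0.35 to 0.9 m from the base axis. Payload 8.1 kg.
Tool frame: the origin (TCP) lies on the centre line of the jaws, within the pads' length; the fingertips stand ctrl.tip_reach ahead of it and the grasp point (between the pads) lies 5 mm behind it (ctrl.tip_reach is the distance from the TCP to the fingertips, in m); z points along the fingers, y is the line along which they close (so a half turn about z gives the same grasp; the last joint's range is limited). The gripper opens to 92 mm and grips with 3 to 60 N. Pads are 19 mm wide; open, the fingers measure 130 mm over their backs; the gripper's body (75 mm by 190 mm) begins 47 mm behind the grasp point.
Start: joints at [1.068, 0.434, 0.025, 1.573, -0.012, 1.134, -0.075], TCP at [0.243, -0.576, 0.241] pointing down, gripper open.
Joint ranges: [-2.62, 2.62], [-0.44, 2.09], [-1.27, 1.32], [0.08, 2.57], [-1.32, 4.46], [0.12, 2], [-2.74, 2.74]. Speed limits (rad/s): [2.22, 2.22, 3.01, 3.01, 3.14, 3.14, 3.14].

INTERFACE

Orientations are given as a 3x3 rotation matrix whose columns are the frame's x, y, z axes.
In Python, from plant import ctrl gives the robot as it stands.
- The arm moves only by the tool move_arm, never from a script. Its argument "commands" is a list of rows, each an object with "dp": the shift along the tool's x, y, z in cm, a list of three; "spin": the turn about the tool's z in rad; "hand": the finger opening in cm, from 0 to 9.18. In form: [{"dp": [dx, dy, dz], "spin": spin, "hand": hand}, ...]. A call has 1 to 12 rows; each row shifts and turns the commanded pose from where the row before left it, along the tool's axes as they then stand; what a row does not reach is not made up. A row lasts 1/8 s, in which the tool goes at most 62.5 mm and 10.7 degrees, less where a joint would pass 70% of its speed; a pose out of reach is approached as far as the arm can. A call with a gripper value outside its range is refused whole. The fingers move at their own pace and stop on an object; the grip force is fixed at half the most. Time passes only in rows, so rows that do not move let the fingers close. It gives the time, the measured TCP pose, the force, the opening and the grip force at its end, in the units of the state.
- ctrl.get_state(): the state, without advancing time (a new reading comes with each control period).
- ctrl.get_image(name): name is "side" or "top"; returns a dict with "frame" (420x560x3 uint8, red, green, blue), "mtx" (3x3 intrinsics, pixels), "pose" (4x4, takes a point from camera to world coordinates). Camera axes: x right, y up, looking along -z (the intrinsics and any distortion apply to the point x, -y, -z); pixel columns grow to the right and rows downward; lengths in m; the calibration is good to about 2 mm. A picture is of the moment at which its call begins. There is no depth.
- ctrl.close_job(): hands the job in; it is judged then, once.
The state is a dict: "time": time; "joints": joint angles; "dq": joint speeds; "tau": joint torques, N m; "position": TCP position; "tcp_rot": TCP orientation; "contact_force": force on the tool from outside, world axes, zero at the start; "moment": the same for the moment, N m; "finger_gap": finger opening in m; "finger_force": force on a finger pad.
Only numpy, scipy, OpenCV 4.12 (cv2) and the standard library are available. Lean on these libraries where they do the work, as an engineer would, in place of code of your own. Each camera call takes 0.05 s, during which the arm holds its last target. There are 200 camera calls.

## Working session

There is one attempt and no reset: what is moved stays moved. The work goes in short steps, Python scripts to look and compute and a tool call to move; the robot and the scene stay as the last step left them, time stands still between calls to the robot, and variables do not carry over. Pictures are saved under pics/ and viewed, at most 10 in all, crops included, and the job is handed in when it is done.

Besides the shell and the picture viewer there is one more tool, called by a JSON object that holds its "api" and its "payload". move_arm: Moves the arm, as the interface text tells. Its arguments: {"type":"object","properties":{"commands":{"type":"array","items":{"type":"object","properties":{"dp":{"type":"array","items":{"type":"number"}},"spin":{"type":"number"},"hand":{"type":"number"}}}}},"required":["commands"]}

```bash
mkdir -p pics; cat > h.py <<'E'
import numpy as np, cv2
from plant import ctrl
def shot(n,f):
    d=ctrl.get_image(n); cv2.imwrite(f'pics/{f}.png',cv2.cvtColor(d['frame'],cv2.COLOR_RGB2BGR)); np.savez(f'{f}.npz',**{k:np.array(v) for k,v in d.items()}); return d
def load(f): return dict(np.load(f'{f}.npz',allow_pickle=True))
def ray(d,u,v):
    K=np.array(d['mtx'],float);T=np.array(d['pose'],float)
    a=np.linalg.solve(K,[u,v,1.]); r=T[:3,:3]@np.array([a[0],-a[1],-a[2]]); return T[:3,3],r/np.linalg.norm(r)
def onz(d,u,v,z):
    o,r=ray(d,u,v); return o+r*(z-o[2])/r[2]
def two(d1,p1,d2,p2):
    (o1,r1),(o2,r2)=ray(d1,*p1),ray(d2,*p2)
    s=np.linalg.lstsq(np.c_[r1,-r2],o2-o1,rcond=None)[0]
    a,b=o1+s[0]*r1,o2+s[1]*r2; return (a+b)/2,np.linalg.norm(a-b)
def proj(d,p):
    T=np.array(d['pose'],float);c=T[:3,:3].T@(np.array(p)-T[:3,3]); q=np.array(d['mtx'])@[c[0],-c[1],-c[2]]; return q[:2]/q[2]
E
python3 - <<'E'
from h import *
np.set_printoptions(precision=4,suppress=True)
for n in('top','side'):
    d=shot(n,n+'0'); print(d.keys(),d['pose'],d['mtx'])
s=ctrl.get_state(); print(s,ctrl.tip_reach)
E
```

```text
dict_keys(['frame', 'mtx', 'pose']) [[-0.0158  0.9976 -0.0668  0.2721]
 [-0.9999 -0.0158  0.0003 -0.2269]
 [-0.0007  0.0668  0.9978  0.9258]
 [ 0.      0.      0.      1.    ]] [[445.2446   0.     277.5751]
 [  0.     445.2446 214.0012]
 [  0.       0.       1.    ]]
dict_keys(['frame', 'mtx', 'pose']) [[-0.9549 -0.1794  0.2365  0.5309]
 [ 0.2962 -0.5223  0.7997  0.4481]
 [-0.02    0.8336  0.5519  0.5176]
 [ 0.      0.      0.      1.    ]] [[445.455    0.     288.8837]
 [  0.     445.455  208.451 ]
 [  0.       0.       1.    ]]
{'time': 0.1, 'joints': array([ 1.0684,  0.4351,  0.025 ,  1.574 , -0.0116,  1.134 , -0.0751]), 'dq': array([-0.0013, -0.0016,  0.0001, -0.0019,  0.0001, -0.0008, -0.0005]), 'tau': array([  0.0033, -66.9126,   0.9878, -31.5144,  -0.0606,   0.0374,
         0.    ]), 'position': array([ 0.243 , -0.5753,  0.24  ]), 'tcp_rot': array([[ 0.9212,  0.3892, -0.0007],
       [ 0.3892, -0.9212,  0.0012],
       [-0.0001, -0.0014, -1.    ]]), 'contact_force': array([ 0.5614,  0.5549, -0.622 ]), 'moment': array([ 0.0444, -0.0101, -0.0116]), 'finger_force': 0.0, 'finger_gap': 0.09160967715867051} 0.014
```

View pics/top0.png

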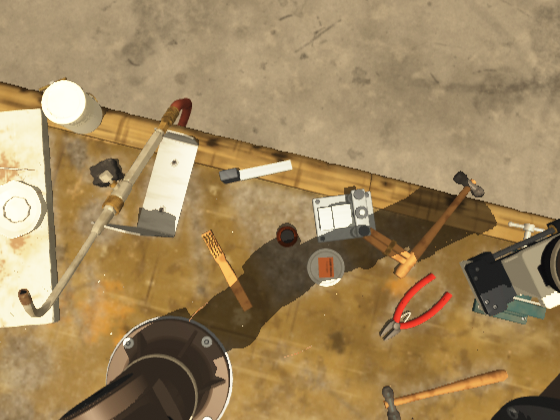

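View pics/side0.png

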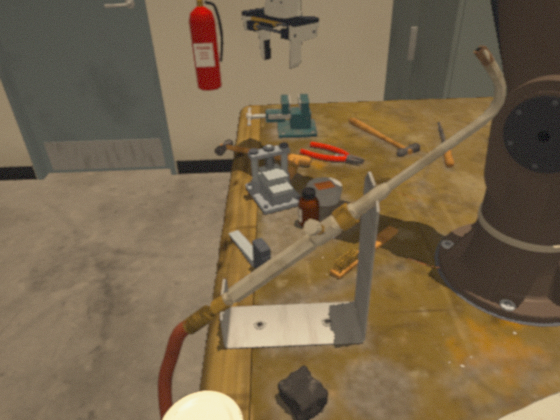

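The top view shows the gauge at about (230,175) with its tip at (291,166), and the press near (342,215) with its mouth facing left. The tin is at (325,267) and the bottle at (287,235). The side view shows the same layout. I'll enlarge both.

```bash
python3 - <<'E'
from h import *
a=cv2.imread('pics/top0.png')[145:290,210:390]; cv2.imwrite('pics/c1.png',cv2.resize(a,None,fx=4,fy=4,interpolation=cv2.INTER_CUBIC))
a=cv2.imread('pics/side0.png')[135:275,215:355]; cv2.imwrite('pics/c2.png',cv2.resize(a,None,fx=4,fy=4,interpolation=cv2.INTER_CUBIC))
E
```

```text
(no output)
```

View pics/c1.png

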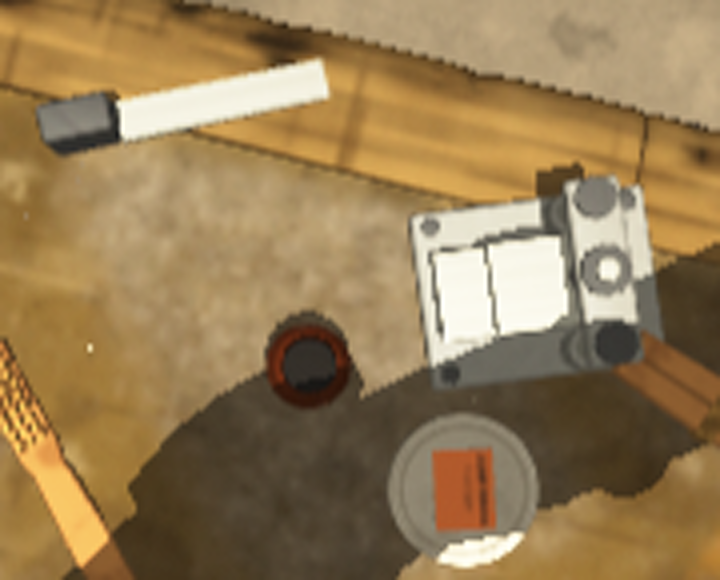

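View pics/c2.png

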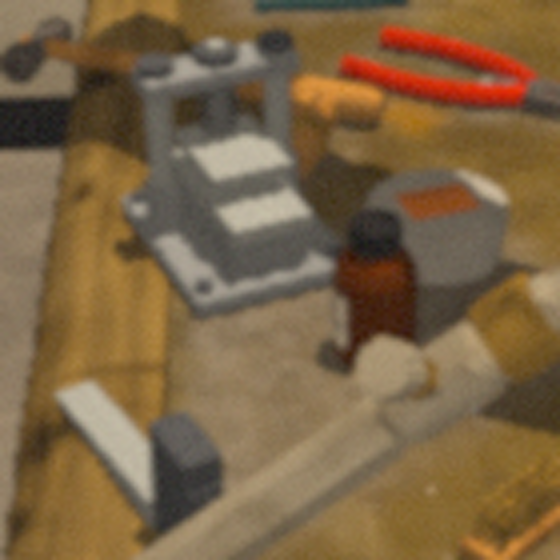

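The crops show the blade tip corners at crop (322,60) and (328,98) and the grip at (38..120, 92..150). The lower plate's front edge runs (432,250)–(443,343), the upper plate's front edge (487,245)–(497,340), and the foot's corners are (411,215) and (433,387). The side view's nearest foot corners are clear.

```bash
cat > m.py <<'E'
from h import *
np.set_printoptions(precision=4,suppress=True)
d=load('top0'); f=lambda x,y:((x+.5)/4-.5+210,(y+.5)/4-.5+145)
P=lambda x,y,z:onz(d,*f(x,y),z)[:2]
g=d['frame']
m=(g.min(2)>185).astype(np.uint8); n,l,st,c=cv2.connectedComponentsWithStats(m)
for i in range(1,n):
    x,y,w,h,a=st[i]
    if a>80 and 205<x<390 and 140<y<290:
        r=cv2.minAreaRect(np.argwhere(l==i)[:,::-1].astype(np.float32)); print(a,cv2.boxPoints(r).round(1).tolist())
t=(P(322,60,.003)+P(328,98,.003))/2; b=(P(118,100,.014)+P(122,143,.014))/2
ax=t-b; print('tip',t,'base',b,'len',np.linalg.norm(ax),'ang',np.degrees(np.arctan2(ax[1],ax[0])))
u=ax/np.linalg.norm(ax); print('origin est',t-.128*u,b-.018*u)
print('griptop', [P(*q,.06) for q in((38,108),(110,92),(120,135))])
pl=[P(432,250,.045),P(443,343,.045)]; pu=[P(487,245,.061),P(497,340,.061)]; pr=[P(562,236,.061),P(573,325,.061)]
print('lower front',pl,np.linalg.norm(pl[0]-pl[1]),'upper',pu,np.linalg.norm(pu[0]-pu[1]))
ft=[P(411,215,.012),P(433,387,.012)];print('foot',ft,np.linalg.norm(ft[0]-ft[1]))
for a in(pl,pu,ft):
    v=a[1]-a[0]; n=np.array([-v[1],v[0]]);
    if n[1]>0:n=-n
    n/=np.linalg.norm(n); print('ang',np.degrees(np.arctan2(n[1],n[0])),'mid',(a[0]+a[1])/2)
# long edges of foot
e=P(640,185,.012)-ft[0]; print('footedge',np.degrees(np.arctan2(e[1],e[0])),np.linalg.norm(e))
s=load('side0');F=lambda x,y:((x+.5)/4-.5+215,(y+.5)/4-.5+135)
S=lambda x,y,z:onz(s,*F(x,y),z)[:2]
print('side foot', S(123,198,.012),S(203,312,.012),S(338,268,.012))
print('side tip',(S(57,393,.003)+S(92,381,.003))/2,'lower front',S(222,272,.0),)
E
python3 m.py
```

```text
471 [[238.39999389648438, 170.3000030517578], [289.70001220703125, 159.8000030517578], [291.6000061035156, 169.10000610351562], [240.3000030517578, 179.5]]
958 [[312.8999938964844, 199.10000610351562], [348.1000061035156, 194.5], [352.79998779296875, 230.39999389648438], [317.70001220703125, 235.0]]
87 [[352.79998779296875, 197.0], [364.20001220703125, 195.60000610351562], [365.6000061035156, 206.6999969482422], [354.1000061035156, 208.10000610351562]]
101 [[319.29998779296875, 281.29998779296875], [338.8999938964844, 277.3999938964844], [340.1000061035156, 283.3999938964844], [320.5, 287.29998779296875]]
tip [ 0.4375 -0.2567] base [ 0.4151 -0.1501] len 0.10888933726279275 ang -78.10934814333068
origin est [ 0.4111 -0.1314] [ 0.4114 -0.1325]
griptop [array([ 0.4152, -0.1138]), array([ 0.4225, -0.1492]), array([ 0.4012, -0.1539])]
lower front [array([ 0.3435, -0.3069]), array([ 0.2973, -0.3113])] 0.04642159438523435 upper [array([ 0.3442, -0.3322]), array([ 0.2978, -0.336 ])] 0.046499181380109854
foot [array([ 0.3644, -0.2994]), array([ 0.2758, -0.3088])] 0.08914763887347117
ang -84.52064918008735 mid [ 0.3204 -0.3091]
ang -85.3740972816544 mid [ 0.321  -0.3341]
ang -83.9432319229552 mid [ 0.3201 -0.3041]
footedge -83.41547544697693 0.11925084588465115
side foot [ 0.3775 -0.411 ] [ 0.364  -0.2853] [ 0.2861 -0.3023]
side tip [ 0.437  -0.2554] lower front [ 0.3406 -0.3367]
```

```bash
cat >> m.py <<'E'
print('---')
print('bottle top',P(309,363,.076),'bottom',P(309,325,0), 'tin',P(464,488,.032))
bt=two(d,f(309,363),s,F(375,220)); print(bt)
yaw=np.radians(-84.2);mo=np.array([.3208,-.3335]);X=np.array([np.cos(yaw),np.sin(yaw)]);Y=np.array([-X[1],X[0]])
for q in (P(309,363,.076),bt[0][:2],P(464,488,.032)): print('in mouth frame',(q-mo)@X,(q-mo)@Y)
E
python3 m.py | sed -n '/---/,$p'
```

```text
---
bottle top [ 0.2879 -0.2442] bottom [ 0.309  -0.2461] tin [ 0.2251 -0.3214]
(array([ 0.2871, -0.244 ,  0.0749]), np.float64(0.0016129171738556982))
in mouth frame -0.09213287687191456 -0.023756225383844965
in mouth frame -0.09246433867329854 -0.02446288528074718
in mouth frame -0.02169901780126638 -0.09394499229970187
```

The bottle stands in the lane, so I'll measure its lateral clearance once more, more precisely.

```bash
python3 - <<'E'
from h import *
np.set_printoptions(precision=4,suppress=True)
t,s=load('top0'),load('side0')
def amber(d,x0,x1,y0,y1):
    h=cv2.cvtColor(d['frame'],cv2.COLOR_RGB2HSV).astype(int); g=d['frame'].astype(int)
    m=((g[...,0]>g[...,1]*1.7)&(g[...,0]>50))|(g.max(2)<50)
    k=np.zeros(m.shape,bool);k[y0:y1,x0:x1]=1; return m&k
for d,b,n in((t,(274,302,222,250),'t'),(s,(296,322,183,228),'s')):
    m=amber(d,*b); ys,xs=np.nonzero(m); print(n,xs.min(),xs.max(),ys.min(),ys.max(),xs.mean(),ys.mean())
    x0,x1,y0,y1=b
    for r in m[y0:y1,x0:x1]: print(''.join('#' if v else '.' for v in r))
E
```

```text
t 277 296 226 246 286.5175438596491 235.96491228070175
............................
............................
............................
............................
.............#..............
........##########..........
.......############.........
.....################.......
.....#################......
....#######.....######......
...######........######.....
...#####..........#####.....
...####............####.....
...####............####.....
...####............####.....
...####.............###.....
...####...........#####.....
...#####.....########.#.....
...######.#############.....
....##################......
.....##############.#.......
......##############........
.......######..###..........
........#.....#.##..........
...........####.............
............................
............................
............................
s 300 321 183 224 309.4843373493976 204.49156626506024
.........................#
....................######
....................######
....................######
......................####
......................####
............#..#
[... 336 characters left out ...]
...#################.....
....##################....
....##################....
....#################.....
....##################....
....#.#################...
......################....
.......###############....
........##############....
.......########.#######...
........##############....
........##############....
........##############....
.......##############.....
.......###############....
.......###############....
........###.......####....
.......####...............
.......##.................
.......#..................
..........................
......#...................
.....#....................
..........................
..........................
..........................
```

{"api": "move_arm", "payload": {"commands": [{"dp": [0, 0, -1], "spin": -0.18, "hand": 6}, {"dp": [0, 0, -1], "spin": -0.18, "hand": 6}, {"dp": [0, 0, -1], "spin": -0.18, "hand": 6}, {"dp": [0, 0, 0], "spin": -0.18, "hand": 6}, {"dp": [0, 0, 0], "spin": -0.18, "hand": 6}, {"dp": [0, 0, 0], "spin": -0.18, "hand": 6}, {"dp": [0, 0, 0], "spin": -0.18, "hand": 6}, {"dp": [0, 0, 0], "spin": -0.117, "hand": 6}]}}

```text
time: 1.1
position: [0.243, -0.5755, 0.2703]
tcp_rot: [[-0.209, 0.978, -0.0], [0.978, 0.209, 0.001], [0.001, -0.0, -1.0]]
contact_force: [0.5, 0.7, -1.1]
finger_gap: 0.0601
finger_force: 0.0
```

{"api": "move_arm", "payload": {"commands": [{"dp": [5, 3.2, 0], "spin": 0, "hand": 6}, {"dp": [5, 3.2, 0], "spin": 0, "hand": 6}, {"dp": [5, 3.2, 0], "spin": 0, "hand": 6}, {"dp": [5, 3.2, 0], "spin": 0, "hand": 6}, {"dp": [5, 3.2, 0], "spin": 0, "hand": 6}, {"dp": [5, 3.2, 0], "spin": 0, "hand": 6}, {"dp": [5, 3.2, 0], "spin": 0, "hand": 6}, {"dp": [4.8, 3.2, 0], "spin": 0, "hand": 6}, {"dp": [0, 0, 4], "spin": 0, "hand": 6}, {"dp": [0, 0, 4], "spin": 0, "hand": 6}, {"dp": [0, 0, 0], "spin": 0, "hand": 6}]}}

```text
time: 2.48
position: [0.4104, -0.1333, 0.1887]
tcp_rot: [[-0.205, 0.979, -0.005], [0.979, 0.205, 0.002], [0.003, -0.005, -1.0]]
contact_force: [-0.3, -0.6, 0.9]
finger_gap: 0.0601
finger_force: 0.0
```

{"api": "move_arm", "payload": {"commands": [{"dp": [0, 0, 4.5], "spin": 0, "hand": 6}, {"dp": [0, 0, 4.5], "spin": 0, "hand": 6}, {"dp": [0, 0, 3], "spin": 0, "hand": 6}, {"dp": [0, 0, 1.9], "spin": 0, "hand": 6}, {"dp": [0, 0, 0], "spin": 0, "hand": 6}]}}

```text
time: 3.1
position: [0.4127, -0.1341, 0.052]
tcp_rot: [[-0.204, 0.979, -0.001], [0.979, 0.204, -0.0], [0.0, -0.001, -1.0]]
contact_force: [0.1, 0.7, -0.8]
finger_gap: 0.0601
finger_force: 0.0
```

```bash
python3 - <<'E'
from h import *
shot('side','side1'); print(ctrl.get_state()['position'])
a=cv2.imread('pics/side1.png')[140:300,190:350]; cv2.imwrite('pics/c3.png',cv2.resize(a,None,fx=3.5,fy=3.5,interpolation=cv2.INTER_CUBIC))
E
```

```text
[ 0.4131884  -0.13418657  0.05262824]
```

View pics/c3.png

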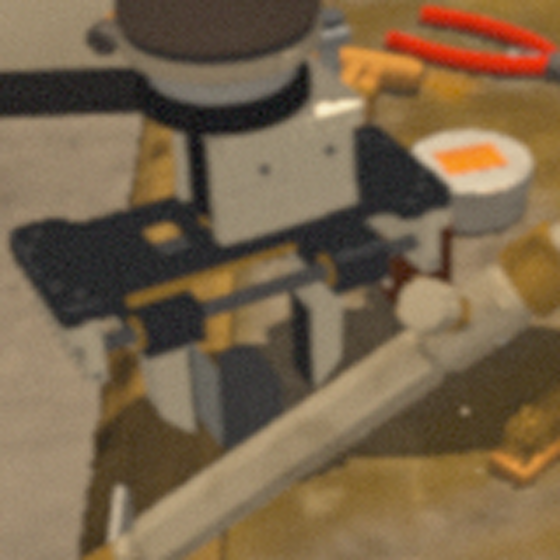

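The grip block sits between the two fingers (crop 235,390, with the fingers at 175 and 320), so I'll close.

{"api": "move_arm", "payload": {"commands": [{"dp": [0, 0, 0.2], "spin": 0, "hand": 3}, {"dp": [0, 0, 0], "spin": 0, "hand": 1}, {"dp": [0, 0, 0], "spin": 0, "hand": 1}, {"dp": [0, 0, 0], "spin": 0, "hand": 1}, {"dp": [0, 0, 0], "spin": 0, "hand": 1}, {"dp": [0, 0, 0], "spin": 0, "hand": 1}]}}

```text
time: 3.9
position: [0.4125, -0.1338, 0.0498]
tcp_rot: [[-0.205, 0.979, 0.0], [0.979, 0.205, -0.0], [-0.0, 0.0, -1.0]]
contact_force: [-0.6, 0.5, 3.6]
finger_gap: 0.0198
finger_force: 30.0
```

{"api": "move_arm", "payload": {"commands": [{"dp": [0, 0, -2], "spin": 0, "hand": 1}, {"dp": [0, 0, -4], "spin": 0, "hand": 1}, {"dp": [0, 0, -4], "spin": 0, "hand": 1}, {"dp": [-1.4, -3.5, 0], "spin": 0, "hand": 1}, {"dp": [-1.4, -3.5, 0], "spin": 0, "hand": 1}, {"dp": [-1.3, -3.4, 0], "spin": 0, "hand": 1}, {"dp": [0, 0, 0], "spin": 0.081, "hand": 1}, {"dp": [0, 0, 0], "spin": 0.081, "hand": 1}, {"dp": [0, 0, 0], "spin": 0, "hand": 1}, {"dp": [0, 0, 0], "spin": 0, "hand": 1}]}}

```text
time: 5.15
position: [0.319, -0.195, 0.1496]
tcp_rot: [[-0.046, 0.999, -0.0], [0.999, 0.046, 0.0], [0.0, -0.0, -1.0]]
contact_force: [0.2, 0.6, -2.6]
finger_gap: 0.0197
finger_force: 30.0
```

```bash
python3 - <<'E'
from h import *
shot('side','side2');shot('top','top2'); s=ctrl.get_state();print(s['position'],s['tcp_rot'])
a=cv2.imread('pics/side2.png')[110:250,210:360]; b=cv2.imread('pics/top2.png')[140:290,210:390]
r=lambda i,f:cv2.resize(i,None,fx=f,fy=f,interpolation=cv2.INTER_CUBIC)
A=r(a,2.6);B=r(b,2.2);c=np.zeros((max(A.shape[0],B.shape[0]),A.shape[1]+B.shape[1],3),np.uint8);c[:A.shape[0],:A.shape[1]]=A;c[:B.shape[0],A.shape[1]:]=B
cv2.imwrite('pics/c4.png',c);print(c.shape,A.shape)
E
```

```text
[ 0.31901868 -0.1950558   0.14963496] [[-4.53627570e-02  9.98970561e-01 -1.96871353e-04]
 [ 9.98970570e-01  4.53627834e-02  1.32134204e-04]
 [ 1.40928813e-04 -1.90674716e-04 -9.99999972e-01]]
(364, 786, 3) (364, 390, 3)
```

View pics/c4.png

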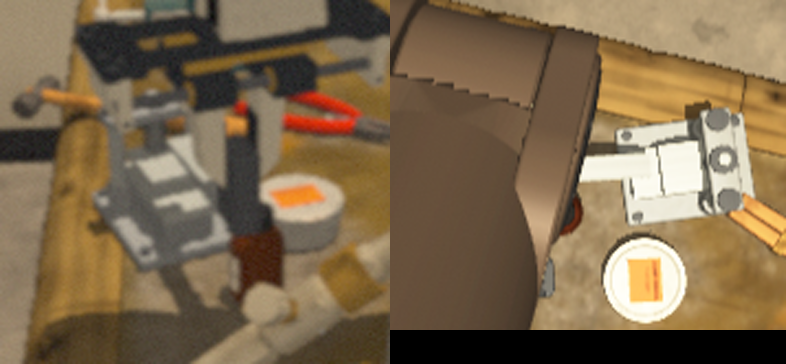

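The right-hand view shows the blade reaching over the ledge, with its tip near crop (655,165), and the bottle just below the blade. I'll enlarge that.

```bash
python3 - <<'E'
from h import *
b=cv2.imread('pics/top2.png')[185:250,284:374]
cv2.imwrite('pics/c5.png',cv2.resize(b,None,fx=8,fy=8,interpolation=cv2.INTER_CUBIC))
E
```

```text
(no output)
```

View pics/c5.png

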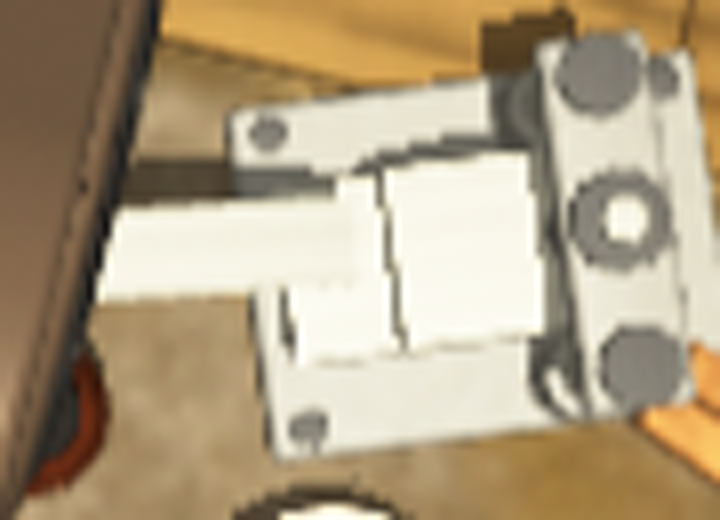

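```bash
python3 - <<'E'
from h import *
np.set_printoptions(precision=4,suppress=True)
d=load('top2'); P=lambda x,y,z:onz(d,(x+.5)/8-.5+284,(y+.5)/8-.5+185,z)[:2]
deg=lambda v:np.degrees(np.arctan2(v[1],v[0]))
f1,f2,f3=P(232,115,.012),P(278,457,.012),P(690,55,.012)
print('foot',f1,f2,deg(f2-f1)+90,deg(f3-f1),np.linalg.norm(f2-f1))
u1,u2,u3,u4=P(385,172,.061),P(403,347,.061),P(530,152,.061),P(545,330,.061)
print('upper',(u1+u2)/2,deg(u2-u1)+90,deg(u3-u1),deg(u4-u2),np.linalg.norm(u2-u1),np.linalg.norm(u3-u1))
bolts=P(268,131,.012),P(308,427,.012);print('bolts',deg(bolts[1]-bolts[0])+90)
posts=P(598,75,.11),P(642,366,.11);print('posts',posts,deg(posts[1]-posts[0])+90,np.linalg.norm(posts[1]-posts[0]),sum(posts)/2)
a1,a2=P(120,213,.11),P(333,198,.104); print('blade top edge',a1,a2,deg(a2-a1)); 
b1,b2=P(97,302,.111),P(250,291,.107); print('low edge',b1,b2,deg(b2-b1))
print('tip',P(358,240,.103))
o=(P(232,115,.012)+f2)/2; yaw=np.radians(-83.7);X=np.array([np.cos(yaw),np.sin(yaw)]);Y=np.array([-X[1],X[0]])
print('mouth via foot',o+.031*X,'via posts',sum(posts)/2-.076*X,'via upper',(u1+u2)/2)
E
```

```text
foot [ 0.3632 -0.2998] [ 0.2751 -0.3097] -83.5738402414072 -83.41607672561072 0.08868929945384747
upper [ 0.3225 -0.3345] -85.512718495001 -83.03561564500237 -84.0839442584167 0.04282791084113888 0.03570894318097765
bolts -83.57419023476555
posts (array([ 0.3614, -0.3764]), array([ 0.2943, -0.3846])) -83.03145462777766 0.06761740325520094 [ 0.3278 -0.3805]
blade top edge [ 0.3313 -0.2658] [ 0.3344 -0.3154] -86.38601105618501
low edge [ 0.3109 -0.2601] [ 0.313  -0.2955] -86.4982815522593
tip [ 0.3246 -0.3211]
mouth via foot [ 0.3226 -0.3356] via posts [ 0.3195 -0.305 ] via upper [ 0.3225 -0.3345]
```

{"api": "move_arm", "payload": {"commands": [{"dp": [0, 0.2, 0], "spin": 0.011, "hand": 1}, {"dp": [0, 0, 2.5], "spin": 0, "hand": 1}, {"dp": [0, 0, 2], "spin": 0, "hand": 1}, {"dp": [0, 0, 0.6], "spin": 0, "hand": 1}, {"dp": [0, 0, 0], "spin": 0, "hand": 1}, {"dp": [0, 0, 0.2], "spin": 0, "hand": 1}, {"dp": [0, 0, 0], "spin": 0, "hand": 1}]}}

```text
time: 6.12
position: [0.3213, -0.1953, 0.0971]
tcp_rot: [[-0.033, 0.999, 0.001], [0.999, 0.033, -0.001], [-0.001, 0.001, -1.0]]
contact_force: [-0.9, -0.5, -1.7]
finger_gap: 0.02
finger_force: 30.0
```

{"api": "move_arm", "payload": {"commands": [{"dp": [0, 0, 0.1], "spin": 0, "hand": 1}, {"dp": [0, 0, 0], "spin": 0, "hand": 1}]}}

```text
time: 6.38
position: [0.321, -0.1952, 0.0958]
tcp_rot: [[-0.033, 0.999, 0.0], [0.999, 0.033, -0.0], [-0.0, 0.0, -1.0]]
contact_force: [0.4, -0.5, -2.8]
finger_gap: 0.0199
finger_force: 30.0
```

{"api": "move_arm", "payload": {"commands": [{"dp": [0, 0, 0.1], "spin": 0, "hand": 1}, {"dp": [0, 0, 0], "spin": 0, "hand": 1}]}}

```text
time: 6.62
position: [0.321, -0.1951, 0.0947]
tcp_rot: [[-0.033, 0.999, -0.0], [0.999, 0.033, 0.0], [0.0, -0.0, -1.0]]
contact_force: [1.1, -0.9, -2.2]
finger_gap: 0.0196
finger_force: 30.0
```

{"api": "move_arm", "payload": {"commands": [{"dp": [0, 0, 0.1], "spin": 0, "hand": 1}, {"dp": [0, 0, 0], "spin": 0, "hand": 1}]}}

```text
time: 6.88
position: [0.321, -0.1951, 0.0937]
tcp_rot: [[-0.033, 0.999, -0.0], [0.999, 0.033, 0.0], [0.0, -0.0, -1.0]]
contact_force: [0.8, 0.4, -2.1]
finger_gap: 0.0197
finger_force: 30.0
```

{"api": "move_arm", "payload": {"commands": [{"dp": [0, 0, 0.1], "spin": 0, "hand": 1}, {"dp": [0, 0, 0], "spin": 0, "hand": 1}]}}

```text
time: 7.12
position: [0.3211, -0.195, 0.0928]
tcp_rot: [[-0.033, 0.999, 0.0], [0.999, 0.033, -0.0], [-0.0, 0.0, -1.0]]
contact_force: [-0.7, 2.4, 1.1]
finger_gap: 0.0196
finger_force: 30.0
```

{"api": "move_arm", "payload": {"commands": [{"dp": [0, 0, 0.1], "spin": 0, "hand": 1}, {"dp": [0, 0, 0], "spin": 0, "hand": 1}]}}

```text
time: 7.38
position: [0.3212, -0.1949, 0.0918]
tcp_rot: [[-0.033, 0.999, 0.0], [0.999, 0.033, 0.0], [0.0, 0.0, -1.0]]
contact_force: [0.3, 3.7, 3.5]
finger_gap: 0.0197
finger_force: 30.0
```

```bash
python3 - <<'E'
from h import *
shot('side','side3')
a=cv2.imread('pics/side3.png')[150:220,240:340]
cv2.imwrite('pics/c6.png',cv2.resize(a,None,fx=8,fy=8,interpolation=cv2.INTER_CUBIC))
E
```

```text
(no output)
```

View pics/c6.png

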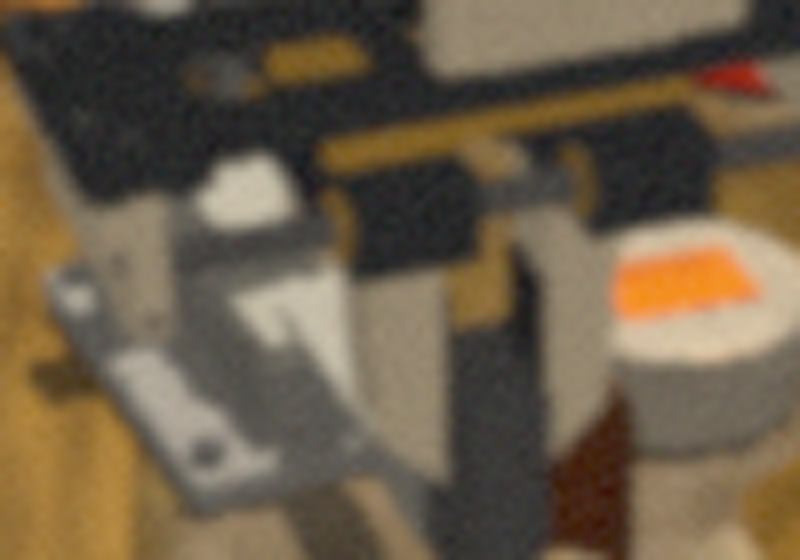

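The blade lies on the ledge in front of the mouth, with the bottle beside the finger. I'll slide it in.

{"api": "move_arm", "payload": {"commands": [{"dp": [0, 0, -0.05], "spin": 0, "hand": 1}, {"dp": [-0.5, 0, 0], "spin": 0, "hand": 1}, {"dp": [-0.5, 0, 0], "spin": 0, "hand": 1}, {"dp": [0, 0, 0], "spin": 0, "hand": 1}]}}

```text
time: 7.92
position: [0.3214, -0.206, 0.0922]
tcp_rot: [[-0.032, 0.999, 0.0], [0.999, 0.032, -0.0], [-0.0, 0.0, -1.0]]
contact_force: [-0.7, -0.7, -0.2]
finger_gap: 0.0199
finger_force: 30.0
```

{"api": "move_arm", "payload": {"commands": [{"dp": [-0.5, 0, 0], "spin": 0, "hand": 1}, {"dp": [-0.5, 0, 0], "spin": 0, "hand": 1}, {"dp": [0, 0, 0], "spin": 0, "hand": 1}]}}

```text
time: 8.3
position: [0.3219, -0.2158, 0.0923]
tcp_rot: [[-0.032, 0.999, 0.0], [0.999, 0.032, -0.001], [-0.001, 0.0, -1.0]]
contact_force: [0.4, -0.1, 1.8]
finger_gap: 0.0198
finger_force: 30.0
```

{"api": "move_arm", "payload": {"commands": [{"dp": [-0.5, 0, 0], "spin": 0, "hand": 1}, {"dp": [-0.5, 0, 0], "spin": 0, "hand": 1}, {"dp": [0, 0, 0], "spin": 0, "hand": 1}]}}

```text
time: 8.68
position: [0.3222, -0.2255, 0.0923]
tcp_rot: [[-0.033, 0.999, 0.0], [0.999, 0.033, -0.0], [-0.0, 0.0, -1.0]]
contact_force: [0.0, 1.8, 4.0]
finger_gap: 0.0198
finger_force: 30.0
```

{"api": "move_arm", "payload": {"commands": [{"dp": [-0.5, 0, 0], "spin": 0, "hand": 1}, {"dp": [-0.5, 0, 0], "spin": 0, "hand": 1}, {"dp": [0, 0, 0], "spin": 0, "hand": 1}]}}

```text
time: 9.05
position: [0.3225, -0.2353, 0.0923]
tcp_rot: [[-0.033, 0.999, 0.0], [0.999, 0.033, -0.0], [-0.0, 0.0, -1.0]]
contact_force: [0.2, 4.1, 5.3]
finger_gap: 0.02
finger_force: 30.0
```

{"api": "move_arm", "payload": {"commands": [{"dp": [0, 0, -0.05], "spin": 0, "hand": 1}, {"dp": [0, 0, 0], "spin": 0, "hand": 1}]}}

```text
time: 9.3
position: [0.3224, -0.2354, 0.0927]
tcp_rot: [[-0.033, 0.999, 0.0], [0.999, 0.033, -0.0], [-0.0, 0.0, -1.0]]
contact_force: [0.1, -0.2, -0.2]
finger_gap: 0.0196
finger_force: 30.0
```

{"api": "move_arm", "payload": {"commands": [{"dp": [-0.5, 0, 0], "spin": 0, "hand": 1}, {"dp": [0, 0, 0], "spin": 0, "hand": 1}]}}

```text
time: 9.55
position: [0.3225, -0.2404, 0.0927]
tcp_rot: [[-0.032, 0.999, -0.0], [0.999, 0.032, -0.0], [-0.0, -0.0, -1.0]]
contact_force: [-0.5, 1.7, 2.1]
finger_gap: 0.0199
finger_force: 30.0
```

{"api": "move_arm", "payload": {"commands": [{"dp": [-0.5, 0, 0], "spin": 0, "hand": 1}, {"dp": [0, 0, 0], "spin": 0, "hand": 1}]}}

```text
time: 9.8
position: [0.3227, -0.2453, 0.0928]
tcp_rot: [[-0.033, 0.999, 0.0], [0.999, 0.033, -0.0], [-0.0, 0.0, -1.0]]
contact_force: [0.3, 2.4, 5.0]
finger_gap: 0.0199
finger_force: 30.0
```

{"api": "move_arm", "payload": {"commands": [{"dp": [0, 0, -0.05], "spin": 0, "hand": 1}, {"dp": [-0.4, 0, 0], "spin": 0, "hand": 1}, {"dp": [0, 0, 0], "spin": 0, "hand": 1}]}}

```text
time: 10.18
position: [0.3227, -0.2496, 0.0931]
tcp_rot: [[-0.032, 0.999, -0.0], [0.999, 0.032, -0.0], [-0.0, -0.0, -1.0]]
contact_force: [-0.3, -0.9, -1.0]
finger_gap: 0.0198
finger_force: 30.0
```

{"api": "move_arm", "payload": {"commands": [{"dp": [-0.4, 0, 0], "spin": 0, "hand": 1}, {"dp": [0, 0, 0], "spin": 0, "hand": 1}]}}

```text
time: 10.42
position: [0.3229, -0.2535, 0.0932]
tcp_rot: [[-0.032, 0.999, 0.0], [0.999, 0.032, -0.0], [-0.0, 0.0, -1.0]]
contact_force: [-0.1, -0.1, -0.5]
finger_gap: 0.0196
finger_force: 30.0
```

{"api": "move_arm", "payload": {"commands": [{"dp": [-0.4, 0, -0.03], "spin": 0, "hand": 1}, {"dp": [0, 0, 0], "spin": 0, "hand": 1}]}}

```text
time: 10.68
position: [0.323, -0.2575, 0.0935]
tcp_rot: [[-0.032, 0.999, 0.0], [0.999, 0.032, -0.0], [-0.0, 0.0, -1.0]]
contact_force: [-0.3, 0.3, -1.9]
finger_gap: 0.0197
finger_force: 30.0
```

{"api": "move_arm", "payload": {"commands": [{"dp": [-0.4, 0, 0], "spin": 0, "hand": 1}, {"dp": [0, 0, 0], "spin": 0, "hand": 1}]}}

```text
time: 10.92
position: [0.3232, -0.2614, 0.0935]
tcp_rot: [[-0.033, 0.999, 0.0], [0.999, 0.033, -0.0], [-0.0, 0.0, -1.0]]
contact_force: [-0.5, -0.8, -1.9]
finger_gap: 0.0196
finger_force: 30.0
```

{"api": "move_arm", "payload": {"commands": [{"dp": [-0.4, 0, 0], "spin": 0, "hand": 1}, {"dp": [0, 0, 0], "spin": 0, "hand": 1}]}}

```text
time: 11.18
position: [0.3234, -0.2655, 0.0936]
tcp_rot: [[-0.033, 0.999, 0.0], [0.999, 0.033, -0.0], [-0.0, 0.0, -1.0]]
contact_force: [0.3, -0.6, -0.9]
finger_gap: 0.0196
finger_force: 30.0
```

{"api": "move_arm", "payload": {"commands": [{"dp": [-0.3, 0, 0], "spin": 0, "hand": 1}, {"dp": [0, 0, 0], "spin": 0, "hand": 1}]}}

```text
time: 11.42
position: [0.3236, -0.2683, 0.0936]
tcp_rot: [[-0.033, 0.999, 0.0], [0.999, 0.033, -0.0], [-0.0, 0.0, -1.0]]
contact_force: [0.2, -0.3, 0.5]
finger_gap: 0.0201
finger_force: 30.0
```

{"api": "move_arm", "payload": {"commands": [{"dp": [-0.3, 0, 0], "spin": 0, "hand": 1}, {"dp": [0, 0, 0], "spin": 0, "hand": 1}]}}

```text
time: 11.68
position: [0.3237, -0.2709, 0.0936]
tcp_rot: [[-0.033, 0.999, 0.0], [0.999, 0.033, 0.0], [0.0, 0.0, -1.0]]
contact_force: [-0.1, 2.8, 4.0]
finger_gap: 0.0203
finger_force: 30.0
```

{"api": "move_arm", "payload": {"commands": [{"dp": [-0.3, 0, 0], "spin": 0, "hand": 1}, {"dp": [0, 0, 0], "spin": 0, "hand": 1}]}}

```text
time: 11.92
position: [0.3237, -0.2728, 0.0937]
tcp_rot: [[-0.034, 0.999, -0.0], [0.999, 0.034, 0.001], [0.001, -0.0, -1.0]]
contact_force: [-0.6, 8.9, 10.8]
finger_gap: 0.0197
finger_force: 30.0
```

{"api": "move_arm", "payload": {"commands": [{"dp": [0, 0, -0.05], "spin": 0, "hand": 1}, {"dp": [0, 0, 0], "spin": 0, "hand": 1}]}}

```text
time: 12.18
position: [0.3236, -0.2731, 0.0939]
tcp_rot: [[-0.034, 0.999, -0.0], [0.999, 0.034, 0.001], [0.001, -0.0, -1.0]]
contact_force: [0.3, 6.2, 1.8]
finger_gap: 0.0198
finger_force: 30.0
```

{"api": "move_arm", "payload": {"commands": [{"dp": [0, 0, -0.05], "spin": 0, "hand": 1}, {"dp": [0, 0, 0], "spin": 0, "hand": 1}]}}

```text
time: 12.42
position: [0.3233, -0.2738, 0.0941]
tcp_rot: [[-0.033, 0.999, -0.001], [0.999, 0.033, 0.001], [0.001, -0.001, -1.0]]
contact_force: [0.9, 3.6, -6.0]
finger_gap: 0.0197
finger_force: 30.0
```

{"api": "move_arm", "payload": {"commands": [{"dp": [-0.2, 0, 0.02], "spin": 0, "hand": 1}, {"dp": [0, 0, 0], "spin": 0, "hand": 1}]}}

```text
time: 12.68
position: [0.3232, -0.276, 0.0941]
tcp_rot: [[-0.033, 0.999, -0.001], [0.999, 0.033, 0.001], [0.001, -0.001, -1.0]]
contact_force: [-0.7, 2.8, -5.9]
finger_gap: 0.0198
finger_force: 30.0
```

{"api": "move_arm", "payload": {"commands": [{"dp": [-0.2, 0, 0], "spin": 0, "hand": 1}, {"dp": [0, 0, 0], "spin": 0, "hand": 1}]}}

```text
time: 12.92
position: [0.3234, -0.2784, 0.0942]
tcp_rot: [[-0.032, 0.999, -0.0], [0.999, 0.032, -0.0], [-0.0, -0.0, -1.0]]
contact_force: [-1.5, 2.5, -6.6]
finger_gap: 0.0196
finger_force: 30.0
```

{"api": "move_arm", "payload": {"commands": [{"dp": [-0.2, 0, 0.03], "spin": 0, "hand": 1}, {"dp": [0, 0, 0], "spin": 0, "hand": 1}]}}

```text
time: 13.18
position: [0.3236, -0.2793, 0.0941]
tcp_rot: [[-0.033, 0.999, -0.001], [0.999, 0.033, 0.001], [0.001, -0.001, -1.0]]
contact_force: [-2.5, 7.3, 1.8]
finger_gap: 0.0196
finger_force: 30.0
```

{"api": "move_arm", "payload": {"commands": [{"dp": [-0.2, 0, 0], "spin": 0, "hand": 1}, {"dp": [0, 0, 0], "spin": 0, "hand": 1}]}}

```text
time: 13.42
position: [0.3239, -0.2808, 0.0944]
tcp_rot: [[-0.034, 0.999, -0.001], [0.999, 0.034, 0.001], [0.001, -0.001, -1.0]]
contact_force: [-2.3, 9.9, 4.9]
finger_gap: 0.0195
finger_force: 30.0
```

```bash
python3 - <<'E'
from h import *
shot('top','top4');shot('side','side4')
a=cv2.imread('pics/side4.png')[120:220,230:340]; b=cv2.imread('pics/top4.png')[185:260,270:374]
r=lambda i,f:cv2.resize(i,None,fx=f,fy=f,interpolation=cv2.INTER_CUBIC)
A=r(a,3.6);B=r(b,3.8);c=np.zeros((max(A.shape[0],B.shape[0]),A.shape[1]+B.shape[1],3),np.uint8);c[:A.shape[0],:A.shape[1]]=A;c[:B.shape[0],A.shape[1]:]=B
cv2.imwrite('pics/c7.png',c);print(c.shape)
E
```

```text
(360, 791, 3)
```

View pics/c7.png

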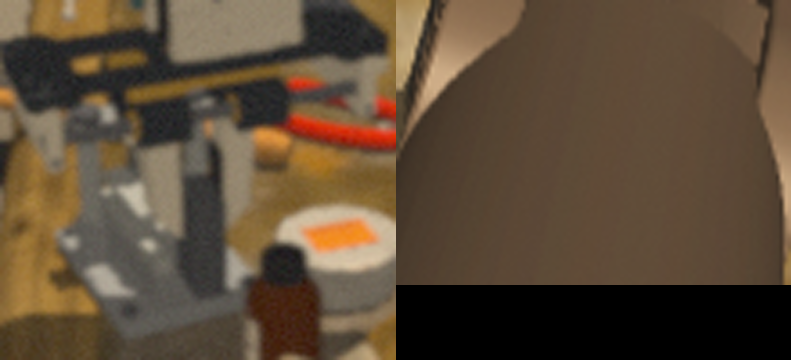

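{"api": "move_arm", "payload": {"commands": [{"dp": [0, 0, -0.03], "spin": 0, "hand": 1}, {"dp": [0, 0, 0], "spin": 0, "hand": 1}, {"dp": [0, 0, 0], "spin": 0, "hand": 1}]}}

```text
time: 13.9
position: [0.324, -0.2818, 0.0944]
tcp_rot: [[-0.033, 0.999, 0.0], [0.999, 0.033, 0.0], [0.0, 0.0, -1.0]]
contact_force: [-1.2, 6.1, -2.7]
finger_gap: 0.02
finger_force: 30.0
```

{"api": "move_arm", "payload": {"commands": [{"dp": [0, -0.17, 0], "spin": -0.02, "hand": 1}, {"dp": [0, -0.17, 0], "spin": -0.02, "hand": 1}, {"dp": [0, 0, 0], "spin": 0, "hand": 1}, {"dp": [0, 0, 0], "spin": 0, "hand": 1}]}}

```text
time: 14.4
position: [0.321, -0.2826, 0.0945]
tcp_rot: [[-0.073, 0.997, 0.001], [0.997, 0.073, -0.001], [-0.001, 0.001, -1.0]]
contact_force: [3.2, 0.9, -6.6]
finger_gap: 0.0199
finger_force: 30.0
```

{"api": "move_arm", "payload": {"commands": [{"dp": [-0.1, 0, 0], "spin": 0, "hand": 1}, {"dp": [0, 0, 0], "spin": 0, "hand": 1}, {"dp": [0, 0, 0], "spin": 0, "hand": 1}]}}

```text
time: 14.78
position: [0.3208, -0.2829, 0.0944]
tcp_rot: [[-0.073, 0.997, 0.0], [0.997, 0.073, 0.0], [0.0, 0.0, -1.0]]
contact_force: [2.0, 4.3, -3.9]
finger_gap: 0.0197
finger_force: 30.0
```

{"api": "move_arm", "payload": {"commands": [{"dp": [-0.1, 0, 0], "spin": 0, "hand": 1}, {"dp": [0, 0, 0], "spin": 0, "hand": 1}, {"dp": [0, 0, 0], "spin": 0, "hand": 1}]}}

```text
time: 15.15
position: [0.3208, -0.2833, 0.0944]
tcp_rot: [[-0.073, 0.997, -0.0], [0.997, 0.073, 0.001], [0.001, -0.0, -1.0]]
contact_force: [2.2, 8.1, -0.2]
finger_gap: 0.0197
finger_force: 30.0
```

{"api": "move_arm", "payload": {"commands": [{"dp": [-0.1, 0, 0], "spin": 0, "hand": 1}, {"dp": [0, 0, 0], "spin": 0, "hand": 1}, {"dp": [0, 0, 0], "spin": 0, "hand": 1}]}}

```text
time: 15.52
position: [0.3207, -0.2838, 0.0945]
tcp_rot: [[-0.074, 0.997, -0.001], [0.997, 0.074, 0.001], [0.001, -0.001, -1.0]]
contact_force: [1.5, 9.6, 3.4]
finger_gap: 0.0198
finger_force: 30.0
```

```bash
python3 -c "
from plant import ctrl
print(ctrl.close_job())"
```

```text
the job is handed in; nothing more can be done
None
```

The gauge is handed in still in the grip. It sits about 75 mm into the mouth, dragging at about 10 N, with the upper plate raised an estimated 1.5 mm at most. It lies about 2 mm off the mouth's centre and about 2° off straight; I kept clear of the bottle and tin, and the last side view, before the final small pushes, showed both standing.

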